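# Turn the desiccator lid into its notches

## Task

Close the small desiccator jar with the blue handle: its lid lies on the rim with its keys out of their notches. Turn the lid on the rim, without lifting it off the jar, until the blue pointer stands over the blue nose on the jar and the keys drop in, and leave it seated flush all round. The jar with the green handle is still airing, so leave its lid as it is.

Things in the scene. Friction and masses are not known exactly. Their poses are not given: they have to be found in the camera images.
- jar_blue: White round jar, fixed, 100 mm across (bore 86), 70 high. Origin: centre of underside, z up. Its rim has 3 notches, 26 wide, 8 deep, at 0, 110, 230 deg anticlockwise from +x; a blue nose sticks out to 66 mm at +x, below the rim. The lid drops in when its x axis is within about 9 deg of the jar's x axis: its origin is then 70 mm above the jar's; at the start 76, its keys standing on the rim.
- lid_blue: Grey lid, loose, 0.2 kg, flange 105 x 6 mm; origin: centre of flange underside, z up. Blue bar handle on its middle: 64 long (x), 14 thick (y), from 6 to 45 mm above origin. Blue pointer out to 66 mm at +x. Under it 3 keys, 10 wide, 6 high, at 0, 110, 230 deg, and an 81 mm plug 16 deep that centres it. Starts 30 to 65 deg anticlockwise (from above) of home; turns freely.
- lid_green: Lid of the second, like jar: same shape and size as the blue one, but with green handle and pointer, on a jar with a green nose. It also lies unseated on its rim. A bystander. Origin and axes as for the blue lid.
- lid_green_pointer (a point): Outer end of the green lid's pointer, 60 mm from the lid's axis, 3 mm above the flange's underside.
Mind the look-alikes: they are no part of the job. What is shaped like the lid_blue but yellow is not meant.

How it is judged:
By the outcome, as a careful person would: the job done as asked, in the order asked, and still so for the second after the job is handed in, with the robot touching nothing.
It also fails if it takes over 29 s, if anything falls off the work surface, if the arm or the gripper's body presses on something with over 40 N, if the wrist force passes 120 N, or if a joint passes its speed limit or range.

## Robot

A 6-joint arm with a two-finger parallel gripper is mounted at the origin on a cart in front of the work surface, level with it; the furniture and walls round the work are solid. World frame = base frame: x ahead of the robot, y to its left, z up, the work surface at z = 0. Lengths are in mm, angles in rad, forces in N, time in s.
With the tool pointing down it reaches from about 350 to 925 mm from the base axis. Payload 6.4 kg.
Tool frame: the origin (TCP) lies at the very end of the fingers, on their centre line; the grasp point (between the pads) lies 19 mm behind it; x points along the fingers, z is the direction in which the jaws open and shut, and the axes are right-handed (so a half turn about x gives the same grasp; the last joint's range is limited). The gripper opens to 85 mm and grips with 20 to 120 N. Pads are 22 mm wide; open, the fingers measure 114 mm over their backs; the gripper's body (76 mm by 85 mm) begins 54 mm behind the grasp point. The pads swing forward as they close: fully open they stand 13 mm farther back than shut.
Start: joints at [0.971, 0.245, 1.558, -0, 1.339, -0.174], TCP at [268.481, 591.973, 192.29] pointing down, gripper open.
Joint ranges: [-3.13, 3.13], [-1.02, 2.26], [0.13, 2.54], [-0.95, 4.09], [0.21, 2.88], [-2.74, 2.74]. Speed limits (rad/s): [2.57, 2.57, 3.14, 3.14, 3.14, 3.14].

## Interface

Orientations are given as a unit quaternion [w, x, y, z].
In Python, from cell import sensors, cams, job gives the robot as it stands.
- The arm moves only by the tool drive_tool, never from a script. Its argument "moves" is a list of rows, each an object of numbers: "dx", "dy", "dz": the shift along the tool's x, y, z in mm; "rx", "ry", "rz": the turn, a rotation vector about the tool's x, y, z in degrees; "gripper": the finger opening in mm, from 0 to 85.4. A call has 1 to 8 rows; each row shifts and turns the commanded pose from where the row before left it, along the tool's axes as they then stand; what a row does not reach is not made up. A row lasts 1/8 s, in which the tool goes at most 62.5 mm and 10.7 degrees, less where a joint would pass 70% of its speed; a pose out of reach is approached as far as the arm can. A call is refused whole if a number of a shift passes 62.5 or a number of a turn 10.7, either way. A call with a gripper value outside its range is refused whole. The fingers move at their own pace and stop on an object; the grip force is fixed at half the most. Time passes only in rows, so rows that do not move let the fingers close. It gives the time, the measured TCP pose, the force and the opening at its end, in the units of the state.
- sensors.get_state(): the state, without advancing time (a new reading comes with each control period).
- cams.get_image(name): name is "scene" or "side" or "wrist"; returns a dict with "img" (480x640x3 uint8, red, green, blue), "K" (3x3 intrinsics, pixels), "dist_coeffs" ([k1, k2, p1, p2, k3] as OpenCV has them; the pictures are not rectified), "camera_from_world" (4x4, takes a point from world to camera coordinates); the wrist camera has in their place "hand_eye" (4x4, takes a point from camera to tool coordinates, whose origin is the TCP and whose axes are the tool frame's). Camera axes: x right, y down, z forward; pixel columns grow to the right and rows downward; lengths in mm; the calibration is good to about 2 mm. A picture is of the moment at which its call begins: read the wrist's pose just before it. There is no depth.
- job.job_done(): hands the job in, once; it reports no verdict.
The state is a dict: "t": time; "q": joint angles; "qd": joint speeds; "tau": joint torques, N m; "tcp_pos": TCP position; "tool_rot": TCP orientation; "force": force on the tool from outside, world axes, zero at the start; "wrist_torque": the same for the moment, N m; "grip_width": finger opening in mm.
Only numpy, scipy, OpenCV 4.12 (cv2) and the standard library are available. Lean on these libraries where they do the work, as an engineer would, in place of code of your own. Each camera call takes 0.05 s, during which the arm holds its last target.

## Working session

There is one attempt and no reset: what is moved stays moved. The work goes in short steps, Python scripts to look and compute and a tool call to move; the robot and the scene stay as the last step left them, time stands still between calls to the robot, and variables do not carry over. Pictures are saved under pics/ and viewed, and the job is handed in when it is done.

Besides the shell and the picture viewer there is one more tool, called after "Call:" as name(argument=value, ...), one argument or row to a line, values as JSON. drive_tool: Moves the arm, as the interface text tells. Its arguments: {"type":"object","properties":{"moves":{"type":"array","items":{"type":"object","properties":{"dx":{"type":"number"},"dy":{"type":"number"},"dz":{"type":"number"},"rx":{"type":"number"},"ry":{"type":"number"},"rz":{"type":"number"},"gripper":{"type":"number"}}}}},"required":["moves"]}

```bash
mkdir -p pics; ls; python3 - <<'E'
from cell import sensors,cams
import cv2
s=sensors.get_state();print({k:s[k] for k in('t','tcp_pos','tool_rot','force','grip_width')})
import pickle
for n in("scene","side","wrist"):
    d=cams.get_image(n);cv2.imwrite(f"pics/{n}0.png",d["img"][:,:,::-1]);pickle.dump(d,open(f"{n}0.pkl","wb"))
    print(n,d["K"],d.get("camera_from_world",d.get("hand_eye")))
E
```

```text
pics
{'t': 0.0, 'tcp_pos': array([268.09191487, 591.43042043, 191.16228111]), 'tool_rot': array([ 0.59371367, -0.38333913,  0.59499325,  0.3828031 ]), 'force': array([-0.27136957,  0.39045332,  0.0637852 ]), 'grip_width': 85.58161521368123}
scene [[492.96644926   0.         322.5452634 ]
 [  0.         492.96644926 241.09742616]
 [  0.           0.           1.        ]] [[ 6.19594114e-01 -7.84687899e-01  1.91842637e-02 -3.78709275e+02]
 [-4.20504820e-01 -3.52472426e-01 -8.36025649e-01  2.58058083e+02]
 [ 6.62781133e-01  5.09929495e-01 -5.48354884e-01  1.29206288e+03]
 [ 0.00000000e+00  0.00000000e+00  0.00000000e+00  1.00000000e+00]]
side [[590.4345157    0.         309.45094451]
 [  0.         590.4345157  236.68273985]
 [  0.           0.           1.        ]] [[ 9.41852155e-01  3.35720048e-01  1.43724425e-02 -4.43814026e+02]
 [ 2.90749478e-01 -7.92753597e-01 -5.35729854e-01 -1.75356091e+02]
 [-1.68461447e-01  5.08757097e-01 -8.44267112e-01  2.01690876e+03]
 [ 0.00000000e+00  0.00000000e+00  0.00000000e+00  1.00000000e+00]]
wrist [[375.28465489   0.         322.54642685]
 [  0.         375.28465489 239.37827095]
 [  0.           0.           1.        ]] [[-1.14558023e-03 -3.14696399e-01  9.49191690e-01 -1.80503879e+02]
 [ 1.92290509e-03 -9.49191251e-01 -3.14693933e-01  8.08047065e+01]
 [ 9.99997495e-01  1.46469838e-03  1.69250604e-03  1.96728951e-01]
 [ 0.00000000e+00  0.00000000e+00  0.00000000e+00  1.00000000e+00]]
```

View pics/scene0.png

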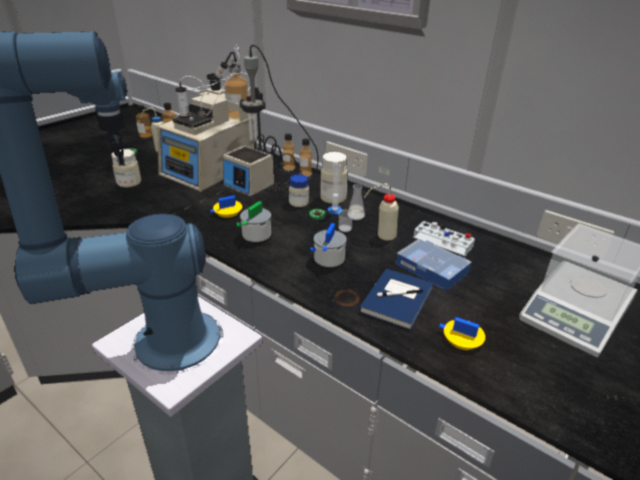

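View pics/side0.png

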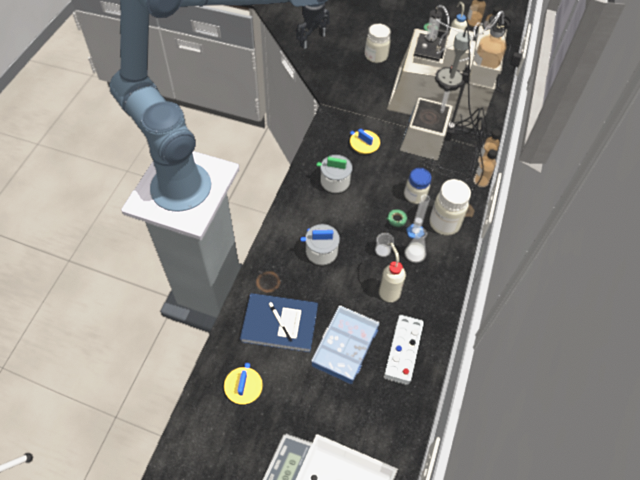

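View pics/wrist0.png

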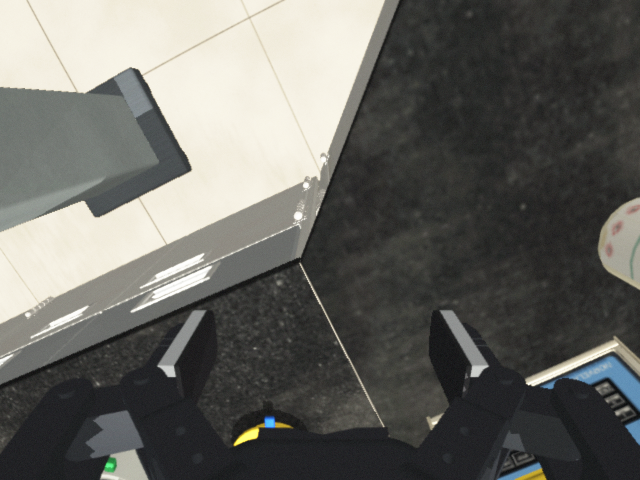

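The blue-handled jar is at about (330,247) in scene and (322,245) in side. The green one is at (256,222) and (336,172). The yellow lids are decoys. I'll zoom in next.

```bash
python3 - <<'E'
import cv2,numpy as np
a=cv2.imread("pics/scene0.png")[205:285,220:370];b=cv2.imread("pics/side0.png")[140:280,270:370]
cv2.imwrite("pics/za.png",cv2.resize(a,None,fx=5,fy=5,interpolation=cv2.INTER_CUBIC));cv2.imwrite("pics/zb.png",cv2.resize(b,None,fx=4,fy=4,interpolation=cv2.INTER_CUBIC))
E
```

```text
(no output)
```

View pics/za.png

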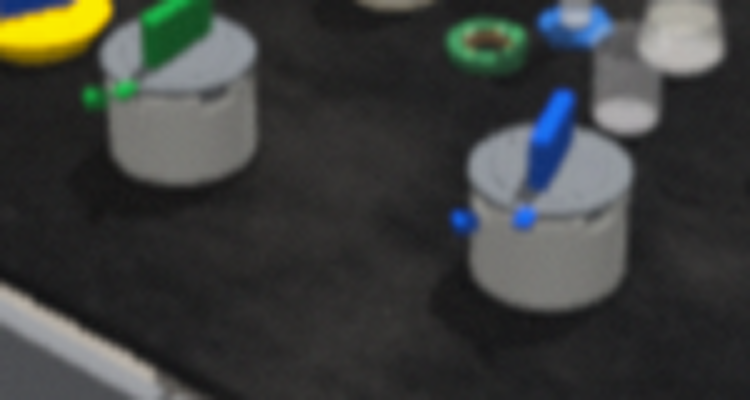

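View pics/zb.png

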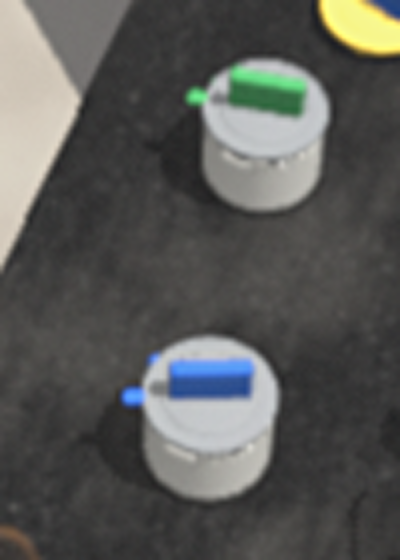

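```bash
cat > h.py <<'E'
import cv2,numpy as np,pickle
def rays(d,pts,state=None):
    u=cv2.undistortPoints(np.array(pts,float).reshape(-1,1,2),d["K"],d["dist_coeffs"]).reshape(-1,2)
    r=np.c_[u,np.ones(len(u))]
    if "camera_from_world" in d:
        M=d["camera_from_world"];R=M[:3,:3].T;o=-R@M[:3,3]
    else:
        from scipy.spatial.transform import Rotation as Ro
        q=state["tool_rot"];T=np.eye(4);T[:3,:3]=Ro.from_quat(np.r_[q[1:],q[0]]).as_matrix();T[:3,3]=state["tcp_pos"]
        T=T@d["hand_eye"];R=T[:3,:3];o=T[:3,3]
    v=r@R.T
    return o,v/np.linalg.norm(v,axis=1)[:,None]
def plane(d,pts,z,state=None):
    o,v=rays(d,pts,state);return o+v*((z-o[2])/v[:,2])[:,None]
def tri(d1,p1,d2,p2):
    o1,v1=rays(d1,[p1]);o2,v2=rays(d2,[p2])
    A=np.c_[v1[0],-v2[0]];t=np.linalg.lstsq(A,o2-o1,rcond=None)[0]
    a=o1+t[0]*v1[0];b=o2+t[1]*v2[0];return (a+b)/2,np.linalg.norm(a-b)
def blobs(img,lo,hi,amin=6):
    m=cv2.inRange(cv2.cvtColor(img,cv2.COLOR_RGB2HSV),np.array(lo),np.array(hi))
    n,l,s,c=cv2.connectedComponentsWithStats(m)
    return [(s[i,4],c[i],s[i,:4]) for i in range(1,n) if s[i,4]>=amin],l
E
python3 - <<'E'
from h import *
A=pickle.load(open("scene0.pkl","rb"));B=pickle.load(open("side0.pkl","rb"))
for n,d in(("scene",A),("side",B)):
  for c,lo in(("blue",(108,150,60)),("green",(50,120,40))):
    hi=(125,255,255) if c=="blue" else (80,255,255)
    for a,ce,bb in blobs(d["img"],lo,hi)[0]:
        print(n,c,a,ce.round(1),bb)
for nm,p,q in(("pointer",(325,248.6),(303,239.2)),("nose",(312.6,249),(308.3,229.3)),("gpointer",(245,223.2),(319,164.2)),("gnose",(239,224.4),None)):
    print(nm,q and tri(A,p,B,q),plane(A,[p],79),plane(A,[p],55))
E
```

```text
scene blue 196 [298.3 180.4] [290 174  18  13]
scene blue 161 [226.9 200.5] [218 195  18  13]
scene blue 34 [331.5 210.9] [327 206  11   9]
scene blue 14 [211.3 210.6] [210 209   4   4]
scene blue 124 [329.8 231.4] [326 222   9  21]
scene blue 8 [446.5 233.5] [445 233   4   2]
scene blue 23 [311.9 248.8] [310 246   5   6]
scene blue 10 [324.5 248. ] [323 247   4   3]
scene blue 28 [400.9 258.9] [398 256  11   9]
scene blue 313 [440.3 277.6] [415 268  53  21]
scene blue 127 [383.7 280.1] [373 271  24  21]
scene blue 6 [399.3 274.8] [398 274   4   3]
scene blue 11 [372.1 294.4] [370 293   5   4]
scene blue 60 [371.7 303.2] [367 296  13  16]
scene blue 20 [380.8 301. ] [376 298  10   8]
scene blue 9 [364.8 303.8] [364 301   3   6]
scene blue 10 [386.  304.5] [384 302   5   5]
scene blue 6 [409.5 307.2] [409 305   2   5]
scene blue 49 [395.4 313.7] [387 309  17  10]
scene blue 9 [382.8 310.9] [381 310   5   3]
scene blue 303 [465.6 326. ] [454 317  26  19]
scene blue 24 [441.3 325.2] [439 323   6   6]
scene green 6 [135.5 150.5] [135 149   2   4]
scene green 160 [254.8 208.6] [248 201  1
[... 623 characters left out ...]
] [328 158  18  10]
side green 13 [318.4 163.6] [317 162   4   4]
pointer (array([ 486.89163609, -106.26830072,   80.60820382]), np.float64(0.9282611246494058)) [[ 488.98749364 -104.22895082   79.        ]] [[517.20082956 -82.80978285  55.        ]]
nose (array([486.14966865, -55.76079903,  59.22162766]), np.float64(3.390027351074213)) [[462.76549055 -76.30063044  79.        ]] [[490.24062682 -54.0952267   55.        ]]
gpointer (array([435.89086368, 190.94665704,  79.85180452]), np.float64(0.01123703472234068)) [[436.84270786 192.01139663  79.        ]] [[463.58806809 221.77029835  55.        ]]
gnose None [[418.79441846 201.55398129  79.        ]] [[445.03168474 231.58152506  55.        ]]
```

```bash
python3 - <<'E'
from h import *
A=pickle.load(open("scene0.pkl","rb"));B=pickle.load(open("side0.pkl","rb"))
print(tri(A,(329.8,231.4),B,(322,235)))
print(tri(A,(254.8,208.6),B,(336.1,162.6)))
# top edge z=121 handle in side: y rows
for n,d,box in(("scene",A,(324,336,220,246)),("side",B,(311,335,229,241))):
    im=d["img"]; m=cv2.inRange(cv2.cvtColor(im,cv2.COLOR_RGB2HSV),np.array((108,150,60)),np.array((125,255,255)))
    g=im[box[2]:box[3],box[0]:box[1],2]
    print(n);print(g)
# jar bottom etc: lid ellipse in side -> segmentation of grey
im=B["img"];hsv=cv2.cvtColor(im,cv2.COLOR_RGB2HSV)
m=cv2.inRange(hsv,np.array((0,0,90)),np.array((179,70,255)))
n,l,s,c=cv2.connectedComponentsWithStats(m)
for i in range(1,n):
    if 300<c[i][0]<345 and 150<c[i][1]<265: print(s[i],c[i])
E
```

```text
(array([540.63995405, -84.93972632, 106.70008598]), np.float64(5.797003505036161))
(array([492.49849041, 197.90737572, 106.93770467]), np.float64(3.4928778536139418))
scene
[[ 28  29  30  32  34  35  33  36  36  38  38  38]
 [ 28  32  33  34  33  35  34  40  43  41  37  37]
 [ 32  35  35  34  34  36  53  81  92  86  61  41]
 [ 35  35  36  36  37  47  99 163 182 174 118  59]
 [ 36  37  35  33  39  72 154 220 231 222 155  77]
 [ 34  34  36  35  49 113 199 233 236 220 156  75]
 [ 34  37  35  41  77 161 227 237 231 195 127  64]
 [ 35  37  36  60 128 205 235 236 218 164 105  55]
 [ 40  45  52  99 185 230 238 230 193 140  93  56]
 [ 66  75  92 155 222 237 236 215 165 125  97  65]
 [115 124 150 202 234 239 229 189 138 117 111 100]
 [151 156 191 228 237 234 212 160 126 118 126 136]
 [156 165 196 225 230 223 183 139 119 118 131 149]
 [156 154 168 188 194 184 151 125 118 120 139 155]
 [156 146 136 143 146 141 127 119 117 126 146 157]
 [155 139 125 122 123 122 121 119 120 135 152 158]
 [154 138 123 119 119 119 119 118 126 145 155 158]
 [153 136 124 119 118 119 118 122 137 152 157 159]
 [150 130
[... 1051 characters left out ...]
7 148 147 148 146 147 146 145 144
  145 143 143 158 188 197]
 [125 126 140 146 145 145 147 144 147 145 145 144 144 144 142 142 144 144
  144 142 144 159 188 198]
 [122 126 140 145 144 144 144 143 143 143 142 144 143 142 142 143 141 142
  141 139 144 162 190 199]
 [133 127 140 144 142 143 142 142 143 143 144 142 143 143 142 143 142 143
  143 143 146 168 195 202]
 [171 151 156 162 160 159 158 159 159 159 159 159 160 163 161 160 161 166
  168 167 168 179 198 202]
 [193 188 188 189 190 190 190 190 191 192 191 192 192 192 194 192 193 194
  196 196 195 197 203 199]]
[320 154  33  39 864] [335.63888889 174.96990741]
[305 224  35  41 972] [321.84156379 245.54423868]
[307 228   1   1   1] [307. 228.]
```

```bash
cat >> h.py <<'E'
from scipy.spatial.transform import Rotation as Ro
def R(s): q=s["tool_rot"];return Ro.from_quat(np.r_[q[1:],q[0]]).as_matrix()
def report(s,target):
    M=R(s);print("t",round(s["t"],2),"tcp",s["tcp_pos"].round(1),"F",s["force"].round(1),"w",round(s["grip_width"],1),"q",s["q"].round(2))
    print("jaw ang",np.degrees(np.arctan2(M[1,2],M[0,2])).round(1),"x",M[:,0].round(3),"tool shift",(M.T@(np.array(target)-s["tcp_pos"])).round(1))
E
python3 - <<'E'
from h import *
from cell import sensors
A=pickle.load(open("scene0.pkl","rb"));B=pickle.load(open("side0.pkl","rb"))
print(tri(A,(331.5,228),B,(322.5,231.4)), plane(B,[(322.5,231.4)],121))
a,b=plane(B,[(312.7,231.2),(332.3,231)],121)[:,:2];print(a,b,np.linalg.norm(b-a),np.degrees(np.arctan2(*(b-a)[::-1])))
s=sensors.get_state();report(s,(540,-84,200));print(R(s).round(3))
E
```

```text
(array([541.78046089, -86.47542705, 122.40668822]), np.float64(2.1225854027079287)) [[541.22783853 -84.36988587 121.        ]]
[513.23352234 -93.87891321] [568.55225244 -72.80789833] 59.19585768803775 20.851937164189952
t 0.15 tcp [268.2 591.5 191.4] F [-0.5  0.4  0.4] w 85.4 q [ 0.97  0.25  1.56  0.    1.34 -0.17]
jaw ang 65.6 x [-0.001 -0.001 -1.   ] tool shift [  -8.  -526.6 -502.9]
[[-0.001 -0.911  0.413]
 [-0.001  0.413  0.911]
 [-1.     0.    -0.002]]
```

Call:
drive_tool(
  moves=[
    {"dx": -5, "dy": -47.3, "dz": -38.4},
    {"dx": -5, "dy": -47.3, "dz": -38.4},
    {"dx": -5, "dy": -47.3, "dz": -38.4},
    {"dx": -5, "dy": -47.3, "dz": -38.4},
    {"dx": -5, "dy": -47.3, "dz": -38.4},
    {"dx": -5, "dy": -47.3, "dz": -38.4},
    {"dx": -5, "dy": -47.3, "dz": -38.4},
    {"dx": -5, "dy": -47.3, "dz": -38.4},
  ],
)

```text
validation failed for argument at $.mo...
```

Call:
drive_tool(
  moves=[
    {"dy": -47.3, "dz": -38.4},
    {"dy": -47.3, "dz": -38.4},
    {"dy": -47.3, "dz": -38.4},
    {"dy": -47.3, "dz": -38.4},
    {"rx": -9},
    {"rx": -9},
    {"rx": -9},
    {"rx": -9},
  ],
)

```text
validation failed for argument at $.mo...
```

Call:
drive_tool(
  moves=[
    {"rx": -9},
    {},
  ],
)

```text
validation failed for argument at $.mo...
```

```bash
python3 - <<'E'
from h import *
from cell import sensors,cams
s=sensors.get_state();report(s,(541,-85,230))
d=cams.get_image("wrist");pickle.dump((s,d),open("w1.pkl","wb"));cv2.imwrite("pics/w1.png",d["img"][:,:,::-1])
E
```

```text
t 0.15 tcp [268.2 591.5 191.4] F [-0.5  0.4  0.4] w 85.4 q [ 0.97  0.25  1.56  0.    1.34 -0.17]
jaw ang 65.6 x [-0.001 -0.001 -1.   ] tool shift [ -38.  -527.9 -503.5]
```

View pics/w1.png

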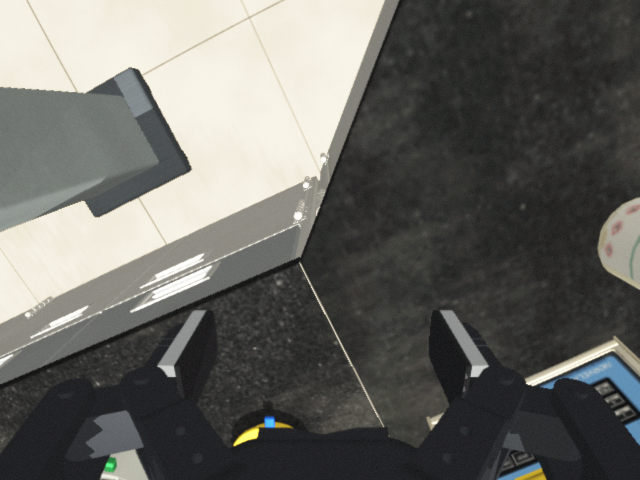

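The calls were refused and nothing moved; perhaps every row needs all seven fields.

Call:
drive_tool(
  moves=[
    {"dx": -5, "dy": -47.3, "dz": -38.4, "rx": 0, "ry": 0, "rz": 0, "gripper": 85},
  ],
)

```text
t: 0.32
tcp_pos: [294.6, 538.2, 196.3]
tool_rot: [0.593, -0.384, 0.594, 0.384]
force: [1.1, -1.0, 0.2]
grip_width: 85.2
```

Call:
drive_tool(
  moves=[
    {"dx": -5, "dy": -47.3, "dz": -38.4, "rx": 0, "ry": 0, "rz": 0, "gripper": 85},
    {"dx": -5, "dy": -47.3, "dz": -38.4, "rx": 0, "ry": 0, "rz": 0, "gripper": 85},
    {"dx": -5, "dy": -47.3, "dz": -38.4, "rx": 0, "ry": 0, "rz": 0, "gripper": 85},
    {"dx": -5, "dy": -47.3, "dz": -38.4, "rx": 0, "ry": 0, "rz": 0, "gripper": 85},
    {"dx": -5, "dy": -47.3, "dz": -38.4, "rx": 0, "ry": 0, "rz": 0, "gripper": 85},
    {"dx": -5, "dy": -47.3, "dz": -38.4, "rx": 0, "ry": 0, "rz": 0, "gripper": 85},
    {"dx": -5, "dy": -47.3, "dz": -38.4, "rx": 0, "ry": 0, "rz": 0, "gripper": 85},
  ],
)

```text
t: 1.2
tcp_pos: [486.7, 154.0, 232.5]
tool_rot: [0.595, -0.383, 0.594, 0.383]
force: [0.9, 0.2, 0.4]
grip_width: 85.2
```

Call:
drive_tool(
  moves=[
    {"dx": 0, "dy": -47.3, "dz": -38.4, "rx": 0, "ry": 0, "rz": 0, "gripper": 85},
    {"dx": 0, "dy": -47.3, "dz": -38.4, "rx": 0, "ry": 0, "rz": 0, "gripper": 85},
    {"dx": 0, "dy": -47.3, "dz": -38.4, "rx": 0, "ry": 0, "rz": 0, "gripper": 85},
    {"dx": 0, "dy": -47.3, "dz": -38.4, "rx": 0, "ry": 0, "rz": 0, "gripper": 85},
    {"dx": 0, "dy": 0, "dz": 0, "rx": -9, "ry": 0, "rz": 0, "gripper": 85},
    {"dx": 0, "dy": 0, "dz": 0, "rx": -9, "ry": 0, "rz": 0, "gripper": 85},
    {"dx": 0, "dy": 0, "dz": 0, "rx": -9, "ry": 0, "rz": 0, "gripper": 85},
    {"dx": 0, "dy": 0, "dz": 0, "rx": -9, "ry": 0, "rz": 0, "gripper": 85},
  ],
)

```text
t: 2.2
tcp_pos: [594.9, -62.2, 232.0]
tool_rot: [0.445, -0.549, 0.446, 0.549]
force: [-0.7, 0.5, -0.3]
grip_width: 84.9
```

Call:
drive_tool(
  moves=[
    {"dx": 0, "dy": 0, "dz": 0, "rx": -9, "ry": 0, "rz": 0, "gripper": 85},
    {"dx": 0, "dy": 0, "dz": 0, "rx": 0, "ry": 0, "rz": 0, "gripper": 85},
  ],
)

```text
t: 2.45
tcp_pos: [594.9, -62.1, 232.1]
tool_rot: [0.403, -0.581, 0.403, 0.581]
force: [0.2, 0.6, -0.2]
grip_width: 84.7
```

```bash
python3 - <<'E'
from h import *
from cell import sensors,cams
s=sensors.get_state();report(s,(541,-85,230))
d=cams.get_image("wrist");pickle.dump((s,d),open("w1.pkl","wb"));cv2.imwrite("pics/w2.png",d["img"][:,:,::-1])
E
```

```text
t 2.45 tcp [594.9 -62.1 232.1] F [ 0.2  0.6 -0.2] w 84.7 q [-0.29  0.09  1.65 -0.    1.39 -2.22]
jaw ang 110.5 x [-0.  0. -1.] tool shift [ 2.1 58.5 -2.6]
```

View pics/w2.png

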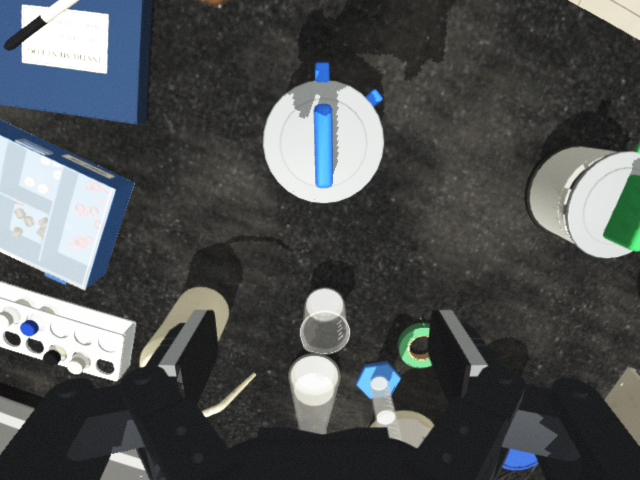

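The lid disc is centred near (323,141), with the handle vertical in the image, the pointer at (322,72) and the nose at (375,97).

```bash
cat > m.py <<'E'
from h import *
def measure(s,d,zl=76.,box=(230,440,40,240)):
    im=d["img"];hsv=cv2.cvtColor(im,cv2.COLOR_RGB2HSV)
    m=cv2.inRange(hsv,np.array((0,0,150)),np.array((179,60,255)))
    x0,x1,y0,y1=box;k=np.zeros_like(m);k[y0:y1,x0:x1]=m[y0:y1,x0:x1]
    c=max(cv2.findContours(k,cv2.RETR_EXTERNAL,cv2.CHAIN_APPROX_NONE)[0],key=cv2.contourArea)
    h=cv2.convexHull(c).reshape(-1,2)
    P=plane(d,h,zl+6,s)[:,:2]
    A=np.c_[2*P,np.ones(len(P))];
    for _ in range(5):
        x=np.linalg.lstsq(A,(P**2).sum(1),rcond=None)[0];ce=x[:2];r=np.sqrt(x[2]+ce@ce)
        e=np.linalg.norm(P-ce,axis=1)-r;kk=abs(e)<max(1.5,1.5*e.std());P=P[kk];A=A[kk]
    print("disc centre",ce.round(1),"diam",round(2*r,1))
    b,l=blobs(im,(100,130,60),(125,255,255),25)
    for a,cc,bb in b:
        if x0<cc[0]<x1 and y0<cc[1]<y1:
            ys,xs=np.nonzero(l==l[int(round(cc[1])),int(round(cc[0]))])
            rect=cv2.minAreaRect(np.c_[xs,ys].astype(np.float32))
            print("blue",a,cc.round(1),"rect",np.round(rect[1],1),round(rect[2],1))
            for z in (zl+45,zl+3,60):
                p=plane(d,[cc],z,s)[0,:2];v=p-ce
                print("   z",z,p.round(1),"r",np.linalg.norm(v).round(1),"ang",np.degrees(np.arctan2(v[1],v[0])).round(1))
    return ce
E
python3 - <<'E'
from m import *
s,d=pickle.load(open("w1.pkl","rb"));measure(s,d)
# handle ends at top
hsv=cv2.cvtColor(d["img"],cv2.COLOR_RGB2HSV)
print(plane(d,[(322.5,104),(324,187)],121,s))
E
```

```text
disc centre [540.9 -81.4] diam 103.3
blue 307 [321.7  71.6] rect [20. 15.] 90.0
   z 121.0 [ 490.7 -101.4] r 54.0 ang -158.3
   z 79.0 [ 486.5 -103. ] r 58.5 ang -158.3
   z 60 [ 484.7 -103.7] r 60.5 ang -158.4
blue 190 [374.2  96.8] rect [15. 13.] 49.4
   z 121.0 [493.2 -59.2] r 52.6 ang 155.0
   z 79.0 [489.5 -54.7] r 57.9 ang 152.6
   z 60 [487.8 -52.7] r 60.4 ang 151.6
blue 1375 [323.3 144.2] rect [83.2 17.4] 88.7
   z 121.0 [538.5 -82.1] r 2.5 ang -163.1
   z 79.0 [541.3 -80.9] r 0.6 ang 49.7
   z 60 [542.5 -80.4] r 1.9 ang 31.2
[[511.49891823 -92.95547685 121.        ]
 [569.0450048  -70.06300534 121.        ]]
```

Call:
drive_tool(
  moves=[
    {"dx": 0, "dy": 30, "dz": 0.7, "rx": -1.2, "ry": 0, "rz": 0, "gripper": 85},
    {"dx": 0, "dy": 27.6, "dz": 0, "rx": 0, "ry": 0, "rz": 0, "gripper": 60},
    {"dx": 30, "dy": 0, "dz": 0, "rx": 0, "ry": 0, "rz": 0, "gripper": 50},
    {"dx": 30, "dy": 0, "dz": 0, "rx": 0, "ry": 0, "rz": 0, "gripper": 50},
    {"dx": 20, "dy": 0, "dz": 0, "rx": 0, "ry": 0, "rz": 0, "gripper": 50},
  ],
)

```text
t: 3.12
tcp_pos: [540.4, -82.1, 150.7]
tool_rot: [0.397, -0.584, 0.397, 0.586]
force: [-0.8, -0.1, -0.4]
grip_width: 50.0
```

```bash
python3 - <<'E'
from m import *
from cell import sensors,cams
s=sensors.get_state();report(s,(540.7,-81.6,91))
d=cams.get_image("wrist");pickle.dump((s,d),open("w3.pkl","wb"));cv2.imwrite("pics/w3.png",d["img"][:,:,::-1])
E
```

```text
t 3.12 tcp [540.4 -82.1 150.7] F [-0.8 -0.1 -0.4] w 50.0 q [-0.36  0.05  1.86  0.    1.24 -2.31]
jaw ang 111.7 x [-0.002  0.001 -1.   ] tool shift [59.7 -0.6  0.2]
```

View pics/w3.png

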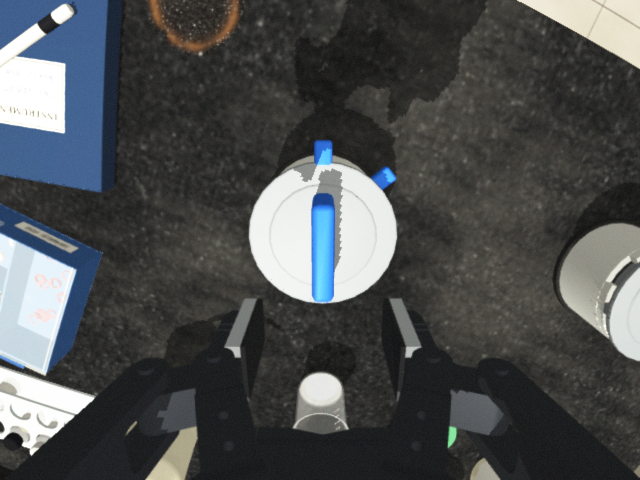

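The handle is centred between the fingers (column 322), so I'm going down and gripping.

Call:
drive_tool(
  moves=[
    {"dx": 25, "dy": 0, "dz": 0, "rx": 0, "ry": 0, "rz": 0, "gripper": 50},
    {"dx": 20, "dy": 0, "dz": 0, "rx": 0, "ry": 0, "rz": 0, "gripper": 50},
    {"dx": 14, "dy": 0, "dz": 0, "rx": 0, "ry": 0, "rz": 0, "gripper": 40},
    {"dx": 0, "dy": 0, "dz": 0, "rx": 0, "ry": 0, "rz": 0, "gripper": 30},
    {"dx": 0, "dy": 0, "dz": 0, "rx": 0, "ry": 0, "rz": 0, "gripper": 22},
    {"dx": 0, "dy": 0, "dz": 0, "rx": 0, "ry": 0, "rz": 0, "gripper": 18},
  ],
)

```text
t: 3.92
tcp_pos: [541.8, -82.5, 94.4]
tool_rot: [-0.397, 0.586, -0.396, -0.585]
force: [-0.3, 1.0, 0.6]
grip_width: 17.9
```

Call:
drive_tool(
  moves=[
    {"dx": 0, "dy": 0, "dz": 0, "rx": 0, "ry": 0, "rz": 0, "gripper": 12},
    {"dx": 0, "dy": 0, "dz": 0, "rx": 0, "ry": 0, "rz": 0, "gripper": 10},
    {"dx": 0, "dy": 0, "dz": 0, "rx": 0, "ry": 0, "rz": 0, "gripper": 10},
  ],
)

```text
t: 4.3
tcp_pos: [541.2, -82.3, 93.4]
tool_rot: [-0.396, 0.586, -0.396, -0.585]
force: [0.6, 0.3, 0.3]
grip_width: 10.0
```

```bash
python3 - <<'E'
from m import *
from cell import sensors,cams
s=sensors.get_state();report(s,(540.7,-81.6,91))
d=cams.get_image("wrist");pickle.dump((s,d),open("w4.pkl","wb"));cv2.imwrite("pics/w4.png",d["img"][:,:,::-1])
e=cams.get_image("scene");cv2.imwrite("pics/s4.png",cv2.resize(e["img"][170:300,250:420,::-1],None,fx=4,fy=4,interpolation=cv2.INTER_CUBIC))
E
```

```text
t 4.3 tcp [541.2 -82.3  93.4] F [0.6 0.3 0.3] w 10.0 q [-0.36  0.12  1.89  0.    1.13 -2.31]
jaw ang 111.8 x [ 0. -0. -1.] tool shift [2.4 0.2 0.8]
```

View pics/w4.png

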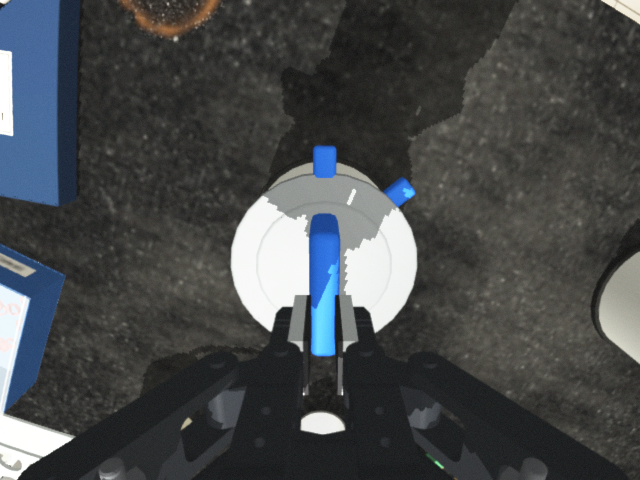

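View pics/s4.png

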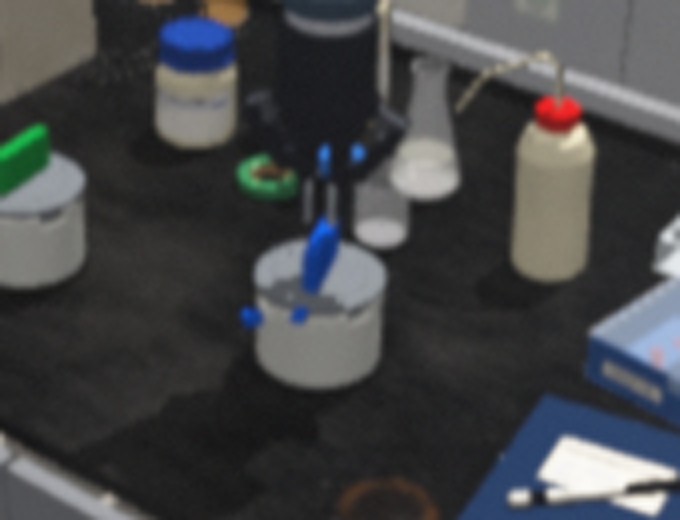

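```bash
python3 - <<'E'
from m import *
from cell import sensors
s,d=pickle.load(open("w4.pkl","rb"))
H=np.linalg.inv(d["hand_eye"])
for p in((0,0,0),(0,0,7),(0,0,-7),(-19,0,0),(-19,11,0),(0,11,0)):
    print("wrist",p,cv2.projectPoints(np.array([p],float),H[:3,:3],H[:3,3],d["K"],d["dist_coeffs"])[0].ravel().round(0))
A=pickle.load(open("scene0.pkl","rb"));M=A["camera_from_world"]
for p in((541,-82,93),(541,-82,121),(541,-82,76),(541,-82,112)):
    u=cv2.projectPoints(np.array([p],float),M[:3,:3],M[:3,3],A["K"],A["dist_coeffs"])[0].ravel()
    print("scene",p,u.round(0),"zoom",((u-[250,170])*4).round(0))
measure(s,d,box=(220,430,130,360))
E
```

```text
wrist (0, 0, 0) [322. 277.]
wrist (0, 0, 7) [335. 277.]
wrist (0, 0, -7) [308. 277.]
wrist (-19, 0, 0) [322. 293.]
wrist (-19, 11, 0) [322. 272.]
wrist (0, 11, 0) [322. 257.]
scene (541, -82, 93) [330. 235.] zoom [319. 261.]
scene (541, -82, 121) [330. 228.] zoom [320. 231.]
scene (541, -82, 76) [330. 240.] zoom [318. 279.]
scene (541, -82, 112) [330. 230.] zoom [319. 241.]
disc centre [540.4 -81.6] diam 103.1
blue 746 [324.3 160.7] rect [32. 23.] 90.0
   z 121.0 [ 482.1 -104.9] r 62.7 ang -158.2
   z 79.0 [ 486.5 -102.9] r 57.9 ang -158.4
   z 60 [ 488.5 -102. ] r 55.8 ang -158.6
blue 522 [399.3 191.1] rect [22.8 26. ] 52.1
   z 121.0 [482.  -71.5] r 59.3 ang 170.2
   z 79.0 [486.3 -60.3] r 58.1 ang 158.5
   z 60 [488.3 -55.3] r 58.4 ang 153.2
blue 3125 [323.9 274.2] rect [ 29. 142.] 0.0
   z 121.0 [528.2 -86.5] r 13.1 ang -158.2
   z 79.0 [545.2 -79.4] r 5.3 ang 24.2
   z 60 [552.9 -76.2] r 13.7 ang 23.2
```

The fingers closed to 10 mm with no resistance. Both pictures put the fingertips about 40 mm higher than the reported TCP, at z≈133, above the handle top at 121. I'll check this by triangulating the tips before going lower.

```bash
python3 - <<'E'
from m import *
from cell import sensors,cams
A=cams.get_image("scene");B=cams.get_image("side")
cv2.imwrite("pics/sa5.png",cv2.resize(A["img"][195:265,290:370,::-1],None,fx=9,fy=8,interpolation=cv2.INTER_CUBIC))
cv2.imwrite("pics/sb5.png",cv2.resize(B["img"][180:270,270:370,::-1],None,fx=6,fy=6,interpolation=cv2.INTER_CUBIC))
for n,d in(("a",A),("b",B)): pickle.dump(d,open(n+"5.pkl","wb"))
M=B["camera_from_world"]
for p in((541,-82,93),(541,-82,121),(541,-82,133)):
    print(((cv2.projectPoints(np.array([p],float),M[:3,:3],M[:3,3],B["K"],B["dist_coeffs"])[0].ravel()-[270,180])*6).round(0))
M=A["camera_from_world"]
for p in((541,-82,93),(541,-82,121),(541,-82,133)):
    print(((cv2.projectPoints(np.array([p],float),M[:3,:3],M[:3,3],A["K"],A["dist_coeffs"])[0].ravel()-[290,195])*[9,8]).round(0))
E
```

```text
[314. 334.]
[316. 305.]
[317. 292.]
[357. 322.]
[360. 262.]
[360. 236.]
```

View pics/sa5.png

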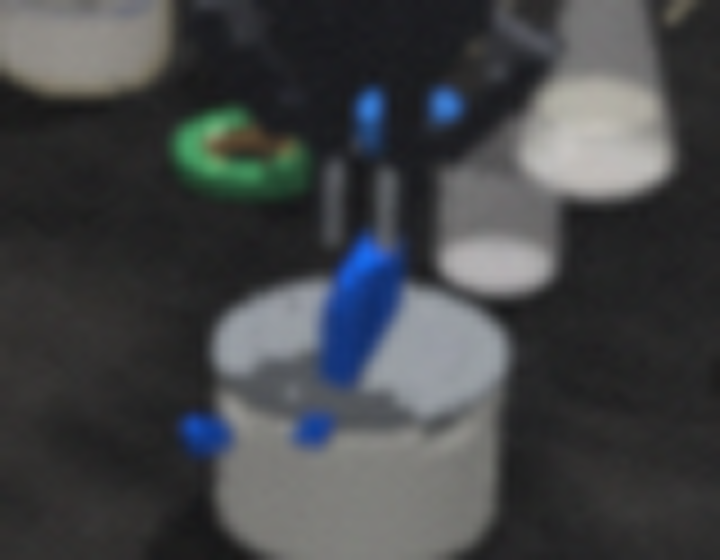

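View pics/sb5.png

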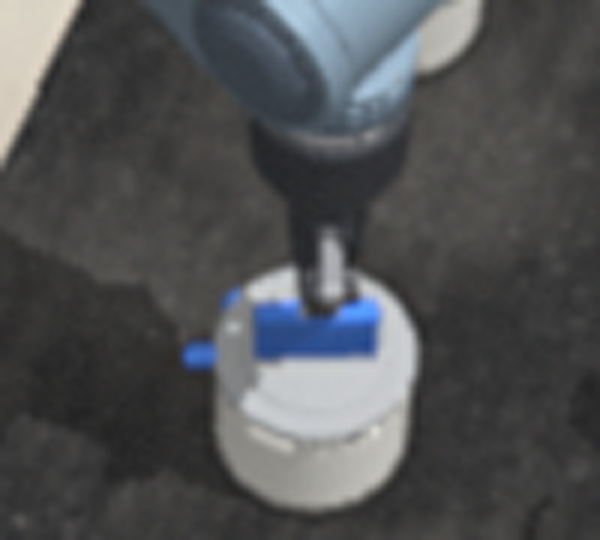

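Both views agree: the fingertips are at z≈122–130, above the handle, so the real fingers end some 30–40 mm short of the stated TCP. I'll open and go lower in small, force-checked steps.

Call:
drive_tool(
  moves=[
    {"dx": 0, "dy": 0, "dz": 0, "rx": 0, "ry": 0, "rz": 0, "gripper": 40},
    {"dx": 0, "dy": 0, "dz": 0, "rx": 0, "ry": 0, "rz": 0, "gripper": 40},
    {"dx": 0, "dy": 0, "dz": 0, "rx": 0, "ry": 0, "rz": 0, "gripper": 40},
    {"dx": 8, "dy": 0, "dz": 0, "rx": 0, "ry": 0, "rz": 0, "gripper": 40},
    {"dx": 8, "dy": 0, "dz": 0, "rx": 0, "ry": 0, "rz": 0, "gripper": 40},
    {"dx": 4, "dy": 0, "dz": 0, "rx": 0, "ry": 0, "rz": 0, "gripper": 40},
  ],
)

```text
t: 5.25
tcp_pos: [540.5, -82.1, 72.2]
tool_rot: [0.396, -0.585, 0.397, 0.586]
force: [0.1, 0.1, 0.0]
grip_width: 40.0
```

```bash
python3 - <<'E'
from m import *
from cell import sensors,cams
s=sensors.get_state();report(s,(540.7,-81.6,91))
a=cams.get_image("side")["img"][180:270,270:370,::-1];b=cams.get_image("scene")["img"][180:270,280:380,::-1]
cv2.imwrite("pics/c6.png",cv2.resize(np.hstack([a,b]),None,fx=4,fy=4,interpolation=cv2.INTER_CUBIC))
d=cams.get_image("wrist");cv2.imwrite("pics/w6.png",d["img"][:,:,::-1])
E
```

```text
t 5.25 tcp [540.5 -82.1  72.2] F [0.1 0.1 0. ] w 40.0 q [-0.36  0.15  1.9  -0.    1.09 -2.31]
jaw ang 111.8 x [-0.002  0.001 -1.   ] tool shift [-18.8  -0.3   0.4]
```

View pics/c6.png

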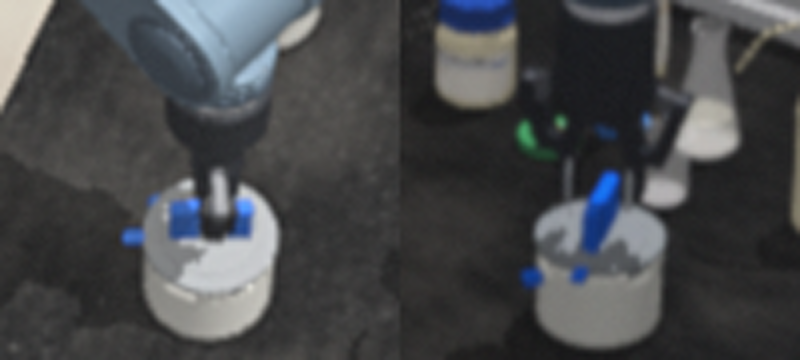

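View pics/w6.png

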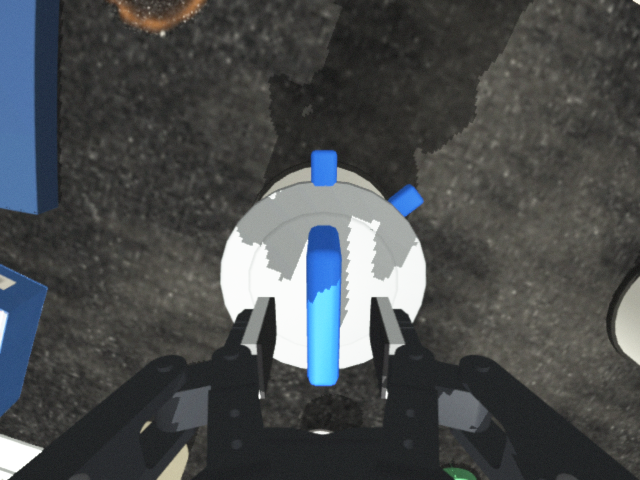

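TCP reads 72 with no contact, which confirms the offset. The fingers now straddle the handle, so I'll go 6 mm further and close.

Call:
drive_tool(
  moves=[
    {"dx": 6, "dy": 0, "dz": 0, "rx": 0, "ry": 0, "rz": 0, "gripper": 30},
    {"dx": 0, "dy": 0, "dz": 0, "rx": 0, "ry": 0, "rz": 0, "gripper": 22},
    {"dx": 0, "dy": 0, "dz": 0, "rx": 0, "ry": 0, "rz": 0, "gripper": 10},
    {"dx": 0, "dy": 0, "dz": 0, "rx": 0, "ry": 0, "rz": 0, "gripper": 10},
    {"dx": 0, "dy": 0, "dz": 0, "rx": 0, "ry": 0, "rz": 0, "gripper": 10},
  ],
)

```text
t: 6.02
tcp_pos: [541.2, -82.3, 67.4]
tool_rot: [-0.396, 0.586, -0.396, -0.585]
force: [-0.2, 0.6, -1.6]
grip_width: 12.0
```

Call:
drive_tool(
  moves=[
    {"dx": 0, "dy": 0, "dz": 0, "rx": 0, "ry": 0, "rz": 0, "gripper": 5},
    {"dx": 0, "dy": 0, "dz": 0, "rx": 0, "ry": 0, "rz": 0, "gripper": 5},
  ],
)

```text
t: 6.28
tcp_pos: [541.2, -82.3, 67.3]
tool_rot: [-0.396, 0.586, -0.396, -0.586]
force: [0.3, 0.4, -0.3]
grip_width: 12.4
```

```bash
python3 - <<'E'
from m import *
from cell import sensors,cams
s=sensors.get_state();report(s,(540.7,-81.6,91))
a=cams.get_image("side")["img"][180:270,270:370,::-1];b=cams.get_image("scene")["img"][180:270,280:380,::-1]
cv2.imwrite("pics/c7.png",cv2.resize(np.hstack([a,b]),None,fx=4,fy=4,interpolation=cv2.INTER_CUBIC))
d=cams.get_image("wrist");cv2.imwrite("pics/w7.png",d["img"][:,:,::-1])
measure(s,d,box=(200,440,130,420))
E
```

```text
t 6.28 tcp [541.2 -82.3  67.3] F [ 0.3  0.4 -0.3] w 12.4 q [-0.36  0.16  1.91  0.    1.08 -2.31]
jaw ang 111.8 x [ 0. -0. -1.] tool shift [-23.7   0.2   0.8]
disc centre [540.1 -82.2] diam 103.4
blue 965 [322.8 167.7] rect [36. 27.] 90.0
   z 121.0 [ 481.7 -105.7] r 62.9 ang -158.1
   z 79.0 [ 486.9 -103.6] r 57.4 ang -158.1
   z 60 [ 489.2 -102.7] r 54.9 ang -158.2
blue 730 [408.8 201.1] rect [25.6 30.1] 51.3
   z 121.0 [481.2 -73.9] r 59.5 ang 171.9
   z 79.0 [486.2 -61.2] r 57.9 ang 158.7
   z 60 [488.4 -55.5] r 58.2 ang 152.6
blue 3588 [321.8 287.3] rect [165.  36.] 90.0
   z 121.0 [522.9 -89.6] r 18.8 ang -157.0
   z 79.0 [541.6 -82.1] r 1.5 ang 5.7
   z 60 [550.1 -78.7] r 10.6 ang 19.5
```

View pics/c7.png

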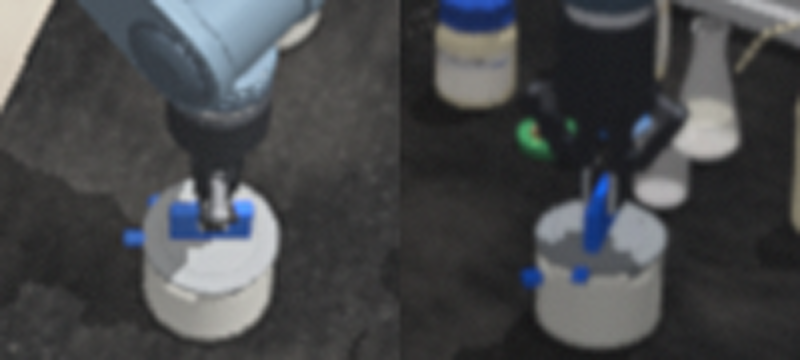

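View pics/w7.png

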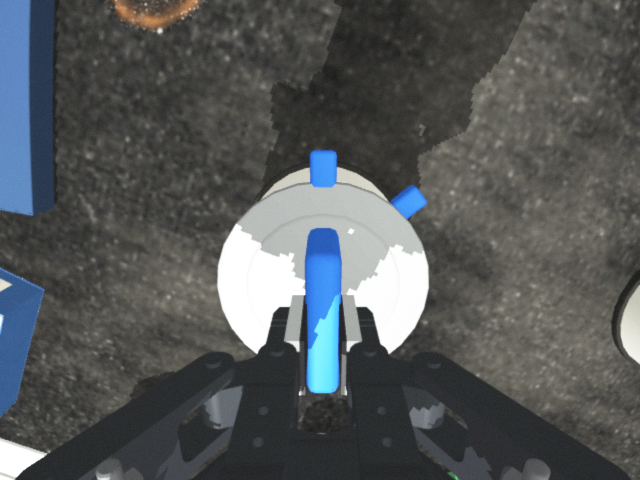

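Gripped: the fingers stopped at 12.4 mm against a command of 5. Turning 50° clockwise, lighter at the end.

Call:
drive_tool(
  moves=[
    {"dx": 0, "dy": 0, "dz": 0, "rx": 8, "ry": 0, "rz": 0, "gripper": 5},
    {"dx": 0, "dy": 0, "dz": 0, "rx": 8, "ry": 0, "rz": 0, "gripper": 5},
  ],
)

```text
t: 6.68
tcp_pos: [541.1, -82.3, 67.3]
tool_rot: [-0.475, 0.524, -0.475, -0.524]
force: [0.7, -0.0, 0.3]
grip_width: 12.5
```

Call:
drive_tool(
  moves=[
    {"dx": 0, "dy": 0, "dz": 0, "rx": 8, "ry": 0, "rz": 0, "gripper": 5},
    {"dx": 0, "dy": 0, "dz": 0, "rx": 8, "ry": 0, "rz": 0, "gripper": 5},
    {"dx": 0, "dy": 0, "dz": 0, "rx": 8, "ry": 0, "rz": 0, "gripper": 5},
    {"dx": 0, "dy": 0, "dz": 0, "rx": 5, "ry": 0, "rz": 0, "gripper": 5},
    {"dx": 0, "dy": 0, "dz": 0, "rx": 5, "ry": 0, "rz": 0, "gripper": 5},
    {"dx": 0, "dy": 0, "dz": 0, "rx": 0, "ry": 0, "rz": 0, "gripper": 5},
  ],
)

```text
t: 7.42
tcp_pos: [540.8, -82.2, 67.0]
tool_rot: [0.606, -0.363, 0.607, 0.364]
force: [-0.0, -0.1, -1.7]
grip_width: 12.7
```

```bash
python3 - <<'E'
from m import *
from cell import sensors,cams
s=sensors.get_state();report(s,(540.7,-81.6,67)); print(s["wrist_torque"].round(2))
d=cams.get_image("wrist");cv2.imwrite("pics/w8.png",d["img"][:,:,::-1])
measure(s,d,box=(200,440,130,420))
E
```

```text
t 7.42 tcp [540.8 -82.2  67. ] F [-0.  -0.1 -1.7] w 12.7 q [-0.36  0.16  1.91  0.    1.08 -1.44]
jaw ang 61.9 x [-0.001  0.    -1.   ] tool shift [0.  0.4 0.4]
[-0.01 -0.02 -0.  ]
disc centre [540.2 -81.1] diam 102.7
blue 1072 [323.  165.6] rect [41. 27.] 90.0
   z 121.0 [483.9 -51.1] r 63.8 ang 152.0
   z 79.0 [488.6 -53.5] r 58.5 ang 151.9
   z 60 [490.7 -54.6] r 56.1 ang 151.9
blue 4487 [322.4 298.9] rect [165.  36.] 90.0
   z 121.0 [527.6 -74.6] r 14.2 ang 153.1
   z 79.0 [546.7 -84.8] r 7.5 ang -29.9
   z 60 [555.4 -89.4] r 17.3 ang -28.8
```

View pics/w8.png

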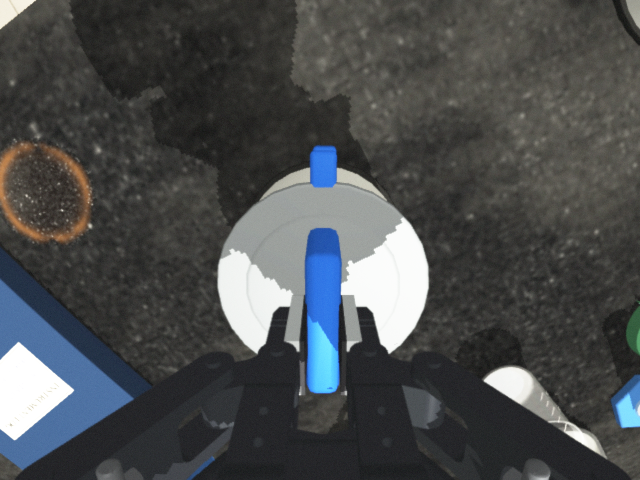

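The pointer at (323,165) covers the nose and the lid still stands high. I'll lower it 5 mm in the grip, then open.

Call:
drive_tool(
  moves=[
    {"dx": 2.5, "dy": 0, "dz": 0, "rx": 0, "ry": 0, "rz": 0, "gripper": 5},
    {"dx": 2.5, "dy": 0, "dz": 0, "rx": 0, "ry": 0, "rz": 0, "gripper": 5},
    {"dx": 0, "dy": 0, "dz": 0, "rx": 0, "ry": 0, "rz": 0, "gripper": 5},
  ],
)

```text
t: 7.85
tcp_pos: [540.8, -82.2, 61.9]
tool_rot: [0.606, -0.363, 0.607, 0.363]
force: [-0.5, -0.1, -1.7]
grip_width: 12.1
```

Call:
drive_tool(
  moves=[
    {"dx": 0, "dy": 0, "dz": 0, "rx": 0, "ry": 0, "rz": 0, "gripper": 18},
    {"dx": 0, "dy": 0, "dz": 0, "rx": 0, "ry": 0, "rz": 0, "gripper": 30},
    {"dx": 0, "dy": 0, "dz": 0, "rx": 0, "ry": 0, "rz": 0, "gripper": 40},
    {"dx": 0, "dy": 0, "dz": 0, "rx": 0, "ry": 0, "rz": 0, "gripper": 40},
  ],
)

```text
t: 8.35
tcp_pos: [541.2, -82.3, 62.4]
tool_rot: [0.607, -0.363, 0.607, 0.363]
force: [-0.1, 0.1, -0.9]
grip_width: 39.8
```

```bash
python3 - <<'E'
from m import *
from cell import sensors,cams
s=sensors.get_state();report(s,(540.7,-81.6,67)); print(s["wrist_torque"].round(2))
d=cams.get_image("wrist");cv2.imwrite("pics/w9.png",d["img"][:,:,::-1])
measure(s,d,zl=70,box=(200,440,130,420))
E
```

```text
t 8.35 tcp [541.2 -82.3  62.4] F [-0.1  0.1 -0.9] w 39.8 q [-0.36  0.17  1.91 -0.    1.07 -1.44]
jaw ang 61.8 x [ 0. -0. -1.] tool shift [-4.6  0.8  0.4]
[ 0.   -0.01  0.  ]
disc centre [540.5 -81.1] diam 102.9
blue 1057 [322.7 164.8] rect [40. 27.] 90.0
   z 115 [484.1 -51.2] r 63.8 ang 152.0
   z 73 [488.8 -53.6] r 58.6 ang 152.0
   z 60 [490.2 -54.4] r 57.0 ang 152.0
blue 4142 [321.9 294.7] rect [163.  35.] 90.0
   z 115 [526.9 -74.4] r 15.2 ang 153.6
   z 73 [545.5 -84.4] r 6.0 ang -32.6
   z 60 [551.3 -87.4] r 12.5 ang -30.3
```

View pics/w9.png

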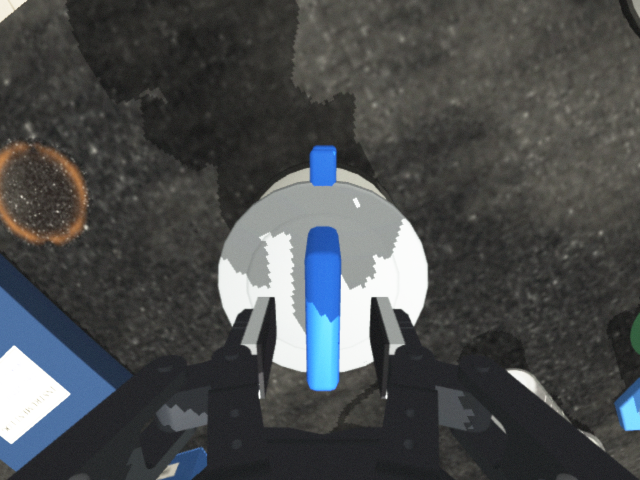

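Call:
drive_tool(
  moves=[
    {"dx": -20, "dy": 0, "dz": 0, "rx": 0, "ry": 0, "rz": 0, "gripper": 40},
    {"dx": -40, "dy": 0, "dz": 0, "rx": 0, "ry": 0, "rz": 0, "gripper": 40},
    {"dx": -50, "dy": 0, "dz": 0, "rx": 0, "ry": 0, "rz": 0, "gripper": 40},
    {"dx": -40, "dy": 0, "dz": 0, "rx": 0, "ry": 0, "rz": 0, "gripper": 40},
    {"dx": 0, "dy": -60, "dz": 0, "rx": 0, "ry": 0, "rz": 0, "gripper": 40},
    {"dx": 0, "dy": 0, "dz": 0, "rx": 0, "ry": 0, "rz": 0, "gripper": 40},
  ],
)

```text
t: 9.15
tcp_pos: [595.6, -112.1, 211.3]
tool_rot: [0.607, -0.363, 0.607, 0.363]
force: [0.4, 0.4, -0.6]
grip_width: 40.4
```

```bash
python3 - <<'E'
from m import *
from cell import sensors,cams
s=sensors.get_state();report(s,(540.7,-81.6,67))
d=cams.get_image("wrist");cv2.imwrite("pics/w10.png",d["img"][:,:,::-1])
measure(s,d,zl=70,box=(200,440,40,300))
A=cams.get_image("scene");B=cams.get_image("side")
for n,D in(("scene",A),("side",B)):
    D0=pickle.load(open(n+"0.pkl","rb"))
    for c,lo,hi in(("blue",(108,150,60),(125,255,255)),("green",(50,120,40),(80,255,255))):
        for e,tag in((D0,"before"),(D,"after")):
            print(n,c,tag,[(a,ce.round(1).tolist()) for a,ce,bb in blobs(e["img"],lo,hi)[0] if 235<ce[0]<340 and 155<ce[1]<260])
a=B["img"][140:280,270:370,::-1];b=A["img"][170:310,240:380,::-1]
cv2.imwrite("pics/c10.png",cv2.resize(np.hstack([a,b]),None,fx=3.3,fy=3.3,interpolation=cv2.INTER_CUBIC))
E
```

```text
t 9.15 tcp [ 595.6 -112.1  211.3] F [ 0.4  0.4 -0.6] w 40.4 q [-0.37  0.13  1.66 -0.    1.36 -1.45]
jaw ang 61.7 x [-0.001  0.    -1.   ] tool shift [144.3  62.6   0.9]
disc centre [541.2 -81.4] diam 103.3
blue 277 [322.6  63.5] rect [21. 16.] 90.0
   z 115 [494.1 -57. ] r 53.1 ang 152.6
   z 73 [489.4 -54.4] r 58.4 ang 152.5
   z 60 [488.  -53.7] r 60.0 ang 152.4
blue 1336 [322.6 135. ] rect [87. 18.] 90.0
   z 115 [536.1 -79.5] r 5.5 ang 159.0
   z 73 [537.8 -80.4] r 3.5 ang 162.3
   z 60 [538.4 -80.6] r 2.9 ang 164.1
scene blue before [(np.int32(196), [298.3, 180.4]), (np.int32(34), [331.5, 210.9]), (np.int32(124), [329.8, 231.4]), (np.int32(23), [311.9, 248.8]), (np.int32(10), [324.5, 248.0])]
scene blue after [(np.int32(196), [298.3, 180.4]), (np.int32(29), [332.1, 211.9]), (np.int32(225), [329.8, 233.7]), (np.int32(43), [312.0, 246.5])]
scene green before [(np.int32(160), [254.8, 208.6]), (np.int32(59), [316.1, 214.8]), (np.int32(12), [244.7, 222.5]), (np.int32(22), [238.1, 224.1])]
scene green after [(np.int32(159), [254.7, 208.6]), (np.int32(52), [314.9, 215.4]), (np.int32(9), [323.2, 211.6]), (np.int32(12), [244.7, 222.5]), (np.int32(22), [238.1, 224.1])]
side blue before [(np.int32(123), [322.0, 235.0]), (np.int32(17), [302.4, 238.9])]
side blue after [(np.int32(15), [308.7, 227.7]), (np.int32(110), [321.9, 235.5])]
side green before [(np.int32(128), [336.1, 162.6]), (np.int32(13), [318.4, 163.6])]
side green after []
```

View pics/c10.png

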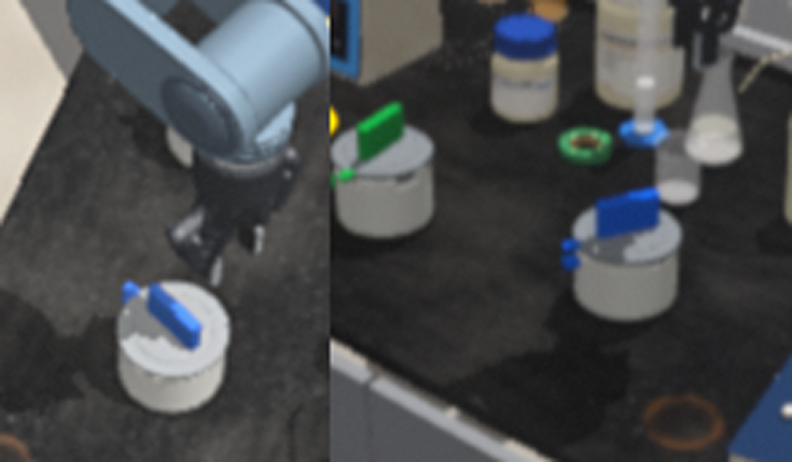

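View pics/w10.png

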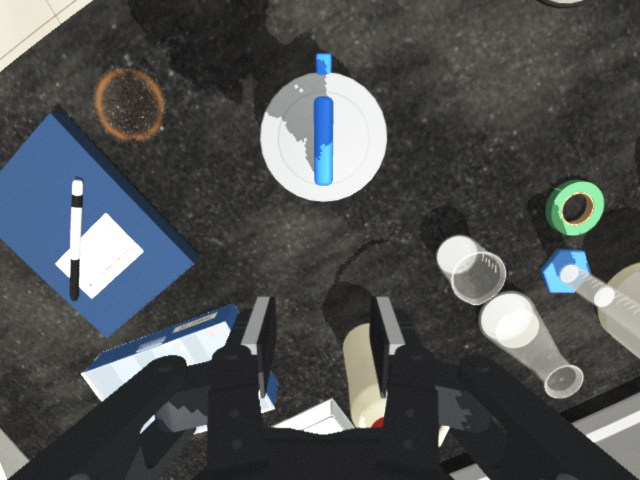

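Next, the height of the seated lid: zoom in, then check it by triangulation.

```bash
python3 - <<'E'
from m import *
from cell import sensors,cams
A=cams.get_image("scene");B=cams.get_image("side");A0=pickle.load(open("scene0.pkl","rb"));B0=pickle.load(open("side0.pkl","rb"))
a=np.hstack([A0["img"][210:275,300:360],A["img"][210:275,300:360]]);b=np.hstack([B0["img"][215:280,290:350],B["img"][215:280,290:350]])
cv2.imwrite("pics/c11.png",cv2.resize(np.vstack([a,b])[:,:,::-1],None,fx=4.6,fy=4.6,interpolation=cv2.INTER_CUBIC))
# vertical shift of lid disc and jar between first picture and now, by edges of grey mask
for n,D0,D,cols in(("scene",A0,A,(316,320,340,344)),("side",B0,B,(308,312,334,337))):
    for c in cols:
        r=[]
        for e in(D0,D):
            g=cv2.cvtColor(e["img"],cv2.COLOR_RGB2GRAY)[215:285,c].astype(float)
            k=np.nonzero(g>85)[0];i,j=k[0],k[-1]
            r+= [215+i-(g[i]-85)/(g[i]-g[i-1]), 215+j+(g[j]-85)/(g[j]-g[j+1])]
        print(n,c,np.round(r,1))
for z0,z1,D in((82,76,A),(82,76,B)):
    M=D["camera_from_world"]
    p=cv2.projectPoints(np.array([(541,-82,z0),(541,-82,z1)],float),M[:3,:3],M[:3,3],D["K"],D["dist_coeffs"])[0].reshape(-1,2);print("expected drop px",(p[1]-p[0]).round(2))
E
```

```text
scene 316 [214.9 261.5 214.9 261.6]
scene 320 [230.6 264.2 232.9 264.2]
scene 340 [214.9 263.4 214.8 263.5]
scene 344 [215.2 258.5 215.  259.1]
side 308 [227.3 257.9 224.3 258.1]
side 312 [225.2 261.6 225.9 261.7]
side 334 [227.3 259.9 219.9 279.5]
side 337 [230.6 255.1 218.8 255.2]
expected drop px [-0.05  1.58]
expected drop px [-0.06  1.04]
```

View pics/c11.png

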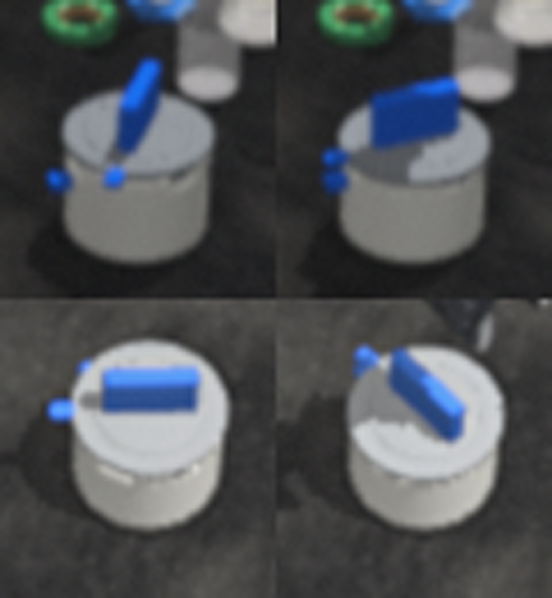

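The gap under the flange is gone in both views. The disc's back edge dropped by about 2.3 px in scene (1.6 expected) and 0.7 px in side (1.0 expected). It looks level, and the pointer stands over the nose. Handing in.

```bash
python3 -c "
from cell import job
print(job.job_done())"
```

```text
the job is handed in; nothing more can be done
None
```

The blue-handled lid is closed. I gripped its handle, turned it 50° clockwise on the rim without lifting it, lowered it 5 mm in the grip as the keys went in, then released it and backed the arm clear. I handed the job in at about 9 s.

**Final checks**
- **Alignment:** the pointer is at 152.5° and I measured the nose at about 152° before the turn. The pointer now covers the nose from above.
- **Seating:** the gap under the flange is gone in both fixed views and the lid looks level. Its top edge dropped by 2.3 px in the scene view (1.6 expected for 6 mm) and 0.7 px in the side view (1.0 expected). At that pixel size this supports the 6 mm drop but is not a precise height check.
- **Forces:** readings stayed under about 2 N throughout.
- **Green lid:** its handle and pointer are unmoved in the scene view (within 0.1 px). In the last side picture the arm hid it, so that view could not confirm it.

**What went wrong or disagreed**
- **Missed grasp:** the first one closed above the handle, because the real fingertips end roughly 35–40 mm short of the stated TCP. I saw this in the pictures and regripped lower.
- **Grip width:** the gripper read about 12.4 mm on a handle given as 14 mm thick.
- **Refused calls:** the first three move calls were refused because rows apparently need all seven fields; nothing moved.

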